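Lock the grinder's burr carrier and loosen the burr nut

ROBOT

A 6-joint arm with a two-finger parallel gripper is mounted at the origin on a cart in front of the work surface, level with it; the furniture and walls round the work are solid. World frame = base frame: x ahead of the robot, y to its left, z up, the work surface at z = 0. Lengths are in mm, angles in rad, forces in N, time in s.
With the tool pointing down it reaches from about 275 to 975 mm from the base axis. Payload 8.4 kg.
Tool frame: the origin (TCP) lies on the centre line of the jaws, within the pads' length; the fingertips stand 17 mm ahead of it and the grasp point (between the pads) lies 2 mm behind it; z points along the fingers, y is the line along which they close (so a half turn about z gives the same grasp; the last joint's range is limited). The gripper opens to 92 mm and grips with 3 to 60 N. Pads are 20 mm wide; open, the fingers measure 128 mm over their backs; the gripper's body (75 mm by 189 mm) begins 69 mm behind the grasp point.
Start: joints at [1.192, 0.353, 1.633, -0, 1.155, -0.002], TCP at [229.965, 581.157, 231.583] pointing down, gripper open.
Joint ranges: [-2.63, 2.63], [-0.92, 2.1], [0.06, 2.66], [-1.3, 4.44], [0, 2.69], [-3.02, 3.02]. Speed limits (rad/s): [2.22, 2.22, 2.79, 3.14, 3.14, 3.14].

INTERFACE

Orientations are given as a unit quaternion [w, x, y, z].
In Python, from station import r gives the robot as it stands. The module is installed in compiled form; this text tells all that it offers.
- The arm moves only by the shell command python3 -m jog 'ROWS' [FORCE]. ROWS is JSON, a list of rows, each a list of 7 numbers: the opening, from -1 (shut) to 1 (fully open), then the shift along the tool's x, y, z in mm, then the turn, a rotation vector about the tool's x, y, z in rad. In form: [[fingers, x, y, z, rx, ry, rz], ...]. A call has 1 to 5 rows; each row shifts and turns the commanded pose from where the row before left it, along the tool's axes as they then stand; what a row does not reach is not made up. A row lasts 1/8 s, in which the tool goes at most 62.5 mm and 10.7 degrees, less where a joint would pass 70% of its speed; a pose out of reach is approached as far as the arm can. A call with a gripper value outside its range is refused whole. The fingers move at their own pace and stop on an object; FORCE is the grip in N (left out, the last holds). Time passes only in rows, so rows that do not move let the fingers close. It gives the time, the measured TCP pose, the force, the opening and the grip force at its end, in the units of the state.
- r.sense(): the state, without advancing time (a new reading comes with each control period).
- r.get_image(name): name is "scene" or "top" or "wrist"; returns a dict with "color" (420x560x3 uint8, blue, green, red), "depth" (420x560 float32, mm along the optical axis (not along the pixel's ray), 0 where there is no reading), "intrinsics" (3x3 intrinsics, pixels), "world_to_cam" (4x4, takes a point from world to camera coordinates); the wrist camera has in their place "tool_from_camera" (4x4, takes a point from camera to tool coordinates, whose origin is the TCP and whose axes are the flange's). Camera axes: x right, y down, z forward; pixel columns grow to the right and rows downward; lengths in mm; the calibration is good to about 2 mm. A picture is of the moment at which its call begins: read the wrist's pose just before it.
- r.job_done(): hands the job in; it is judged then, once.
The state is a dict: "clock": time; "q": joint angles; "qvel": joint speeds; "tau": joint torques, N m; "tool_pos": TCP position; "tool_rot": TCP orientation; "ft_force": force on the tool from outside, world axes, zero at the start; "wrist_torque": the same for the moment, N m; "grip_width": finger opening in mm; "grip_force": force on a finger pad.
Only numpy, scipy, OpenCV 4.12 (cv2) and the standard library are available. Lean on these libraries where they do the work, as an engineer would, in place of code of your own. Each camera call takes 0.05 s, during which the arm holds its last target. There are 200 camera calls.

TASK

Before the coffee grinder's burrs can come out, take the red-headed locking pin from its wooden block, put it into the brass bush of the steel ring on top of the grinder and feel gently, sliding the tip over the hidden burr carrier as the ring turns, until it drops into a locking hole; push it fully home and let go. Only then take hold of the brass wing nut in the middle and slacken it about an eighth of a turn anticlockwise, after the play is taken up, leaving the pin in place. Do not force the pin and leave the other things as they are.

Things in the scene. Friction and masses are not known exactly. Their poses are not given: they have to be found in the camera images.
- grinder: Low slate-grey coffee grinder, hopper taken off, fixed to the worktop; foot 200 x 160 mm, round burr chamber 150 mm across. Origin under its foot on the upright axis of burrs, ring and nut; z up, -x points out over the spout, roughly to the robot. The top of its steel dust ring lies 150 mm above the origin.
- dust_ring (a joint): Flat steel ring round the nut that hides the burr carrier and carries the brass bush; turns stiffly (0.12 N m, about 2 N at the bush) about the grinder's axis between stops at -0.25 and +0.25 rad, positive anticlockwise from above.
- bush (a point): Centre of the mouth of the upright brass bush in the dust ring, 56 mm from the grinder's axis on its -x side, mouth 156 mm above the worktop, 6 mm above the ring; 21 mm across outside, bore 11.5 mm right through. It moves with the ring. The pin's collar rests on this mouth when the pin is fully home.
- pin_grip (a point): Middle of the locking pin's red grip (16 mm across, 36 mm high; z up along the pin). The steel collar, 20 mm across and 4 mm thick, has its underside 24 mm below this point. Below it the shank is 9 mm across, 28 mm long, tip chamfered 1.5 mm. About 60 g. At the start it stands in its block on the collar, this point 60 mm above the worktop.
- pin_tip (a point): Middle of the flat end of the locking pin's shank, 52 mm below the centre of its grip. Pin fully home: tip 28 mm below the mouth of the bush, 128 mm above the worktop; resting on the carrier: 139 mm above the worktop.
- block: Fixed wooden tool block 60 x 90 x 36 mm. Origin under its centre; the pin stands in a 12.5 mm hole at (0, -18 mm) of its frame.
- nut (a joint): Turn of the brass wing nut relative to the burr carrier, rad, 0 tight, positive anticlockwise from above (loosening), up to 2.5; takes 0.6 N m. While the carrier is not locked it turns along and this stays 0. With the pin in, carrier, pin and dust ring turn with the nut until the ring meets its +0.25 stop; only then does the nut slacken.
- nut_grip (a point): Where to grip the wing nut, on the grinder's axis 193 mm above the worktop: its wing is an upright bar 46 mm long (x of this point), 12 mm thick (y), 40 mm high, top 208 mm above the worktop.
- cup: White espresso cup, 60 mm across, 50 mm high, between the chopping board and the microwave. Origin in its underside. Leave alone.
- hopper: Brown clear plastic hopper of the grinder, a cone 112 mm across and 88 mm high standing upside down near the microwave. Origin at the middle of its underside. Leave alone.
- brush: Grinder brush, 130 mm long, wooden handle, lying on the worktop to the right of the block. Leave alone.
- coffee_tin: Orange coffee canister with a wooden lid, 100 mm across, 140 mm high, behind the grinder on the left. Origin in its underside. Leave alone.
- carrier_top (a point): Point on the grinder's axis level with the flat top of the hidden burr carrier, 17 mm below the bush mouth. It has 15 holes on the bush's 56 mm circle, 24 degrees apart, 11.5 mm wide, 14 mm deep; where is unknown. The bush starts between holes; turning the ring between its stops brings it over one, maybe on one side only. Carrier turns at 0.3 N m: a pin pressed over 10 N drags it.

How it is judged:
By the outcome, as a careful person would: the job done as asked, in the order asked, and still so for the second after the job is handed in, with the robot touching nothing.
It also fails if it takes over 72 s, if anything falls off the work surface, if the arm or the gripper's body presses on something with over 40 N, if the wrist force passes 120 N, or if a joint passes its speed limit or range.

## Working session

There is one attempt and no reset: what is moved stays moved. The work goes in short steps, Python scripts to look and compute and a shell command to move; the robot and the scene stay as the last step left them, time stands still between calls to the robot, and variables do not carry over. Pictures are saved under pics/ and viewed, at most 10 in all, crops included, and the job is handed in when it is done.

```bash
mkdir -p pics; cat > h.py <<'E'
import numpy as np, cv2
from station import r
from scipy.spatial.transform import Rotation as R
def cam(name):
    s=r.sense(); im=r.get_image(name); K=np.array(im["intrinsics"])
    if name=="wrist":
        q=s["tool_rot"]; T=np.eye(4); T[:3,:3]=R.from_quat([q[1],q[2],q[3],q[0]]).as_matrix(); T[:3,3]=s["tool_pos"]
        C=T@np.array(im["tool_from_camera"])
    else: C=np.linalg.inv(np.array(im["world_to_cam"]))
    return im["color"],im["depth"],K,C
def ray(K,C,u,v):
    d=C[:3,:3]@np.linalg.solve(K,[u,v,1.]); return C[:3,3],d
def plane(K,C,u,v,z):
    o,d=ray(K,C,u,v); return o+d*(z-o[2])/d[2]
def pt(K,C,D,u,v):
    o,d=ray(K,C,u,v); return o+d*D[int(v),int(u)]
def tri(a,b):
    (o1,d1),(o2,d2)=a,b
    s=np.linalg.lstsq(np.c_[d1,-d2],o2-o1,rcond=None)[0]
    p,q=o1+d1*s[0],o2+d2*s[1]; return (p+q)/2,np.linalg.norm(p-q)
def proj(K,C,p):
    c=np.linalg.inv(C)@np.r_[p,1]; u=K@c[:3]; return u[:2]/u[2]
def blobs(img,lo,hi,amin=20):
    h=cv2.cvtColor(img,cv2.COLOR_BGR2HSV)
    if lo[0]>hi[0]: m=cv2.inRange(h,(lo[0],)+lo[1:],(179,)+hi[1:])|cv2.inRange(h,(0,)+lo[1:],hi)
    else: m=cv2.inRange(h,lo,hi)
    n,_,st,c=cv2.connectedComponentsWithStats(m)
    return m,[(c[i].round(1).tolist(),st[i].tolist()) for i in range(1,n) if st[i,4]>=amin]
E
python3 - <<'E'
from h import *
a=[]
for n in("scene","top"):
    c,d,K,C=cam(n); cv2.imwrite(f"pics/{n}0.png",c); np.savez(n+"0.npz",c=c,d=d,K=K,C=C)
    print(n,C[:3,3].round(),K[0,0]); print("red",blobs(c,(172,120,60),(6,255,255))[1]); print("brass",blobs(c,(15,90,80),(32,255,255),40)[1])
print(r.sense())
E
```

```text
scene [-233.  614.  629.] 465.3215885473628
red [([306.3, 107.0], [302, 102, 9, 10, 71]), ([349.0, 139.1], [344, 136, 12, 7, 59]), ([322.5, 228.5], [320, 222, 6, 14, 71])]
brass [([321.3, 150.1], [316, 143, 13, 17, 89]), ([378.0, 150.6], [374, 148, 10, 6, 42]), ([363.5, 169.1], [352, 165, 23, 10, 98]), ([438.2, 178.2], [430, 174, 16, 9, 95]), ([366.1, 199.5], [331, 177, 93, 57, 1379]), ([254.7, 208.4], [249, 194, 13, 26, 186]), ([85.5, 218.4], [72, 214, 24, 11, 64]), ([269.3, 225.6], [265, 223, 9, 6, 48]), ([364.7, 231.0], [353, 224, 27, 16, 95]), ([113.7, 237.3], [107, 229, 15, 15, 77]), ([138.5, 235.9], [131, 231, 14, 10, 44]), ([42.8, 238.0], [38, 233, 14, 10, 43]), ([349.9, 242.2], [334, 234, 35, 24, 200]), ([27.6, 244.9], [21, 239, 15, 14, 60]), ([92.3, 250.1], [80, 244, 23, 15, 69]), ([120.9, 253.0], [110, 247, 26, 14, 96]), ([13.1, 252.3], [7, 249, 15, 9, 41]), ([345.6, 253.2], [335, 248, 19, 12, 57]), ([295.6, 257.2], [288, 252, 16, 11, 53]), ([327.8, 263.3], [313, 254, 28, 19, 107]), ([122.5, 264.1], [107, 257, 26, 16, 100]), ([147.3, 278.7], [124, 264, 44, 30, 268]), ([199.
[... 1128 characters left out ...]
 102])]
{'clock': 0.1, 'q': array([ 1.19161482e+00,  3.53560624e-01,  1.63404303e+00,  2.31954430e-05,
        1.15519208e+00, -2.40050634e-03]), 'qvel': array([ 0.00061161, -0.00043556, -0.00104001, -0.0008086 ,  0.00066594,
        0.00112253]), 'tau': array([ 1.21184530e-03, -5.94901156e+01, -3.34927046e+01,  6.99782325e-02,
        1.82872033e-02,  1.26135194e-05]), 'tool_pos': array([229.79632117, 580.77732556, 230.95731862]), 'tool_rot': array([-1.24488465e-04,  1.87282690e-01,  9.82305875e-01, -5.88612795e-04]), 'ft_force': array([-0.34099321,  0.26506012,  0.11934183]), 'wrist_torque': array([ 0.02262478, -0.03686853,  0.03221658]), 'grip_force': 0.0, 'grip_width': 91.92819203237644}
```

View pics/scene0.png

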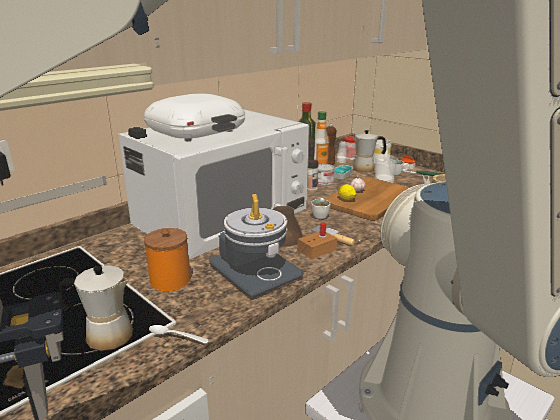

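View pics/top0.png

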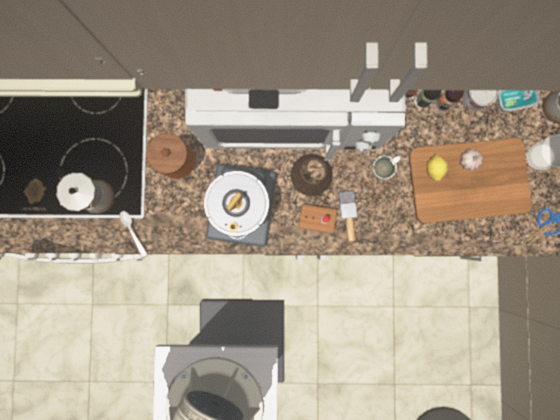

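The scene view shows the pin's red grip at (322,228) and the wing nut at (255,207) with the bush in front of it near (270,226). The top view shows the pin at (326,218), the nut at (235,202) and the bush at (234,226). The microwave is right behind the grinder.

```bash
python3 - <<'E'
from h import *
S=np.load("scene0.npz");T=np.load("top0.npz")
s=lambda u,v:ray(S["K"],S["C"],u,v); t=lambda u,v:ray(T["K"],T["C"],u,v)
print("pin",tri(s(322.5,228.5),t(325.6,218.5)), "nut",tri(s(254.7,208.4),t(235,201.9)))
print("bush approx",tri(s(269.5,225),t(234,226)))
c=T["c"]
big=cv2.resize(c[150:260,190:370],None,fx=4.4,fy=4.4,interpolation=cv2.INTER_CUBIC);cv2.imwrite("pics/topcrop.png",big)
print(pt(T["K"],T["C"],T["d"],325,218),pt(T["K"],T["C"],T["d"],308,216),pt(T["K"],T["C"],T["d"],235,202),pt(T["K"],T["C"],T["d"],234,226),pt(T["K"],T["C"],T["d"],210,205))
m=c.copy();g=blobs(c,(15,90,80),(32,255,255),40)[0]
cc=cv2.findContours(g[190:212,225:245],0,2)[0];k=max(cc,key=len)
print("nut rect",cv2.minAreaRect(k))
E
```

```text
pin (array([ 479.17816072, -279.64589068,   58.35287653]), np.float64(0.7288045137985911)) nut (array([511.67681356, -61.83715267, 176.90515853]), np.float64(0.6769095099932481))
bush approx (array([457.29115919, -57.84389656, 153.53347068]), np.float64(0.9960472018352805))
[ 479.9009812  -276.2434216    77.76553084] [ 486.3164487  -235.98826466   40.73058495] [509.01112784 -65.00659559 206.81205363] [457.22716698 -56.97957828 141.34936533] [505.35274369  -1.98170175 156.95355538]
nut rect ((10.500001907348633, 12.5), (11.31370735168457, 19.798988342285156), 45.0)
```

View pics/topcrop.png

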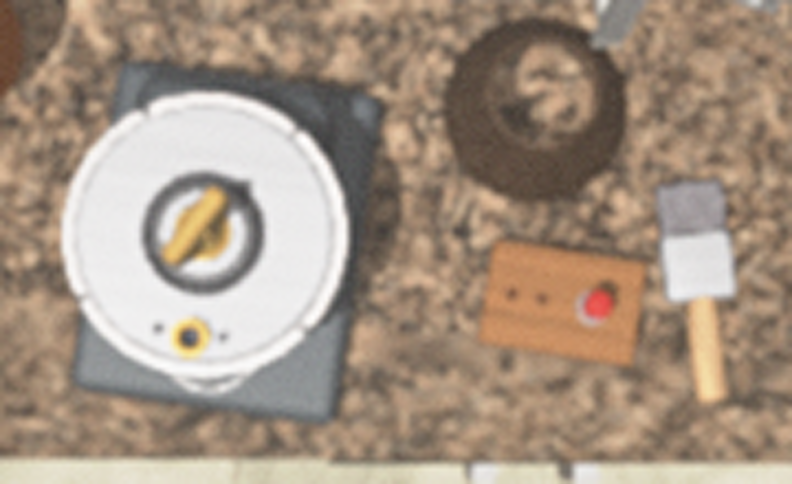

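The crop shows the ring centred at (203,232), the nut's wing running from (165,262) to (225,188), the bush at (190,337) and the pin at (598,303). I'm moving to above the pin.

```bash
python3 -m jog '[[0,0,0,0,0,0,-0.12],[0,0,0,0,0,0,-0.12],[0,-24,-54,0,0,0,0],[0,-24,-54,0,0,0,0],[0,-24,-54,0,0,0,0]]'
python3 -m jog '[[0,-24,-54,0,0,0,0],[0,-24,-54,0,0,0,0],[0,-24,-54,0,0,0,0],[0,-24,-54,0,0,0,0],[0,-24,-54,0,0,0,0]]'
python3 -m jog '[[0,-24,-54,0,0,0,0],[0,-24,-54,0,0,0,0],[0,-24,-54,0,0,0,0],[0,-24,-54,0,0,0,0],[0,-24,-54,0,0,0,0]]'; python3 -c "
from h import *
print(r.sense()['q'])"
```

```text
clock: 0.72
tool_pos: [279.3, 409.0, 231.2]
tool_rot: [-0.0, 0.068, 0.998, -0.0]
ft_force: [0.5, -0.1, -0.7]
grip_width: 46.3
grip_force: 0.0
clock: 1.35
tool_pos: [361.3, 125.2, 231.7]
tool_rot: [0.0, 0.068, 0.998, 0.0]
ft_force: [1.2, 0.4, 0.6]
grip_width: 45.9
grip_force: 0.0
clock: 1.98
tool_pos: [443.4, -158.9, 231.5]
tool_rot: [0.0, 0.069, 0.998, 0.0]
ft_force: [0.2, 1.2, -0.4]
grip_width: 45.8
grip_force: 0.0
[-3.47461235e-01  1.10545378e-01  1.95135507e+00  2.11482443e-04
  1.07956723e+00 -1.78102894e+00]
```

```bash
python3 -m jog '[[0,-16,-54,15,0,0,0],[0,-16,-54,15,0,0,0],[0,0,0,0,0,0,0]]'
python3 - <<'E'
from h import *
c,d,K,C=cam("wrist"); cv2.imwrite("pics/w1.png",c); np.savez("w1.npz",c=c,d=d,K=K,C=C)
print(C.round(2),K[0,0]); print(blobs(c,(172,120,60),(6,255,255)))
print(r.sense()['tool_pos'])
E
```

```text
clock: 2.35
tool_pos: [459.8, -271.0, 200.1]
tool_rot: [-0.001, 0.07, 0.998, 0.0]
ft_force: [-0.4, 0.7, 0.9]
grip_width: 45.7
grip_force: 0.0
[[ 1.4000e-01  9.6000e-01  2.6000e-01  3.8736e+02]
 [ 9.9000e-01 -1.4000e-01 -4.0000e-02 -2.6140e+02]
 [ 0.0000e+00  2.6000e-01 -9.7000e-01  3.5404e+02]
 [ 0.0000e+00  0.0000e+00  0.0000e+00  1.0000e+00]] 303.2438939938741
(array([[0, 0, 0, ..., 0, 0, 0],
       [0, 0, 0, ..., 0, 0, 0],
       [0, 0, 0, ..., 0, 0, 0],
       ...,
       [0, 0, 0, ..., 0, 0, 0],
       [0, 0, 0, ..., 0, 0, 0],
       [0, 0, 0, ..., 0, 0, 0]], shape=(420, 560), dtype=uint8), [([273.2, 218.3], [265, 207, 17, 23, 313])])
[ 459.55273862 -269.16117135  200.50437612]
```

View pics/w1.png

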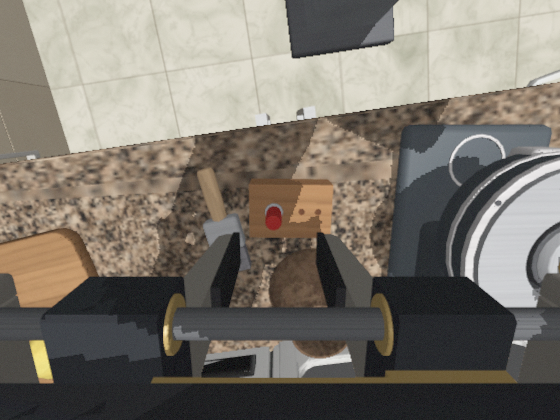

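The wrist view shows the red pin at (273,218) standing in the block, with the brush and hopper clear of the fingers.

```bash
python3 - <<'E'
from h import *
S=np.load("scene0.npz");T=np.load("top0.npz");W=np.load("w1.npz")
s=ray(S["K"],S["C"],322.5,228.5); t=ray(T["K"],T["C"],325.6,218.5); w=ray(W["K"],W["C"],273.2,218.3)
print(tri(w,s),tri(w,t)); 
for v,z in((221.5,78),(215,42),(218.3,60)): print(plane(W["K"],W["C"],273.2,v,z))
m=blobs(W["c"],(172,120,60),(6,255,255))[0]; v,u=np.nonzero(m)
P=np.array([pt(W["K"],W["C"],W["d"],a,b) for a,b in zip(u,v)]); k=P[:,2]>np.percentile(P[:,2],90)-3
print(np.percentile(P[:,2],[5,50,95]),P[k].mean(0),k.sum(),P[:,1].mean())
E
```

```text
(array([ 479.10876756, -279.22046641,   58.72043926]), np.float64(1.1892390951158123)) (array([ 479.38523874, -279.08600739,   59.63526831]), np.float64(0.43563291354150735))
[ 476.7936652  -278.24590143   78.        ]
[ 481.18800853 -279.37469198   42.        ]
[ 479.24325703 -278.84737884   60.        ]
[49.5646421  75.90368439 77.68197435] [ 477.47900647 -278.77222148   78.19598624] 186 -278.0997572336893
```

```bash
python3 -m jog '[[0,-20,-6,40,0,0,0],[0,0,0,40,0,0,0],[0,0,0,0,0,0,0]]'; python3 -m jog '[[0,0,0,30,0,0,0],[0,0,0,28,0,0,0],[0,0,0,0,0,0,0]]'
python3 - <<'E'
from h import *
c,d,K,C=cam("wrist"); cv2.imwrite("pics/w2.png",c); print(blobs(c,(172,120,60),(6,255,255))[1],r.sense()['tool_pos'])
s=r.sense();print(proj(K,C,s['tool_pos']))
E
```

```text
clock: 2.78
tool_pos: [477.4, -274.4, 119.6]
tool_rot: [-0.003, 0.068, 0.998, 0.001]
ft_force: [-1.0, -0.0, 0.4]
grip_width: 46.0
grip_force: 0.0
clock: 3.15
tool_pos: [478.8, -275.8, 63.9]
tool_rot: [-0.001, 0.068, 0.998, 0.0]
ft_force: [0.4, -0.5, -0.0]
grip_width: 45.7
grip_force: 0.0
[([273.2, 259.3], [258, 234, 31, 50, 1244])] [ 479.54214195 -276.36266543   64.88119911]
[277.97333531 262.11742838]
```

View pics/w2.png

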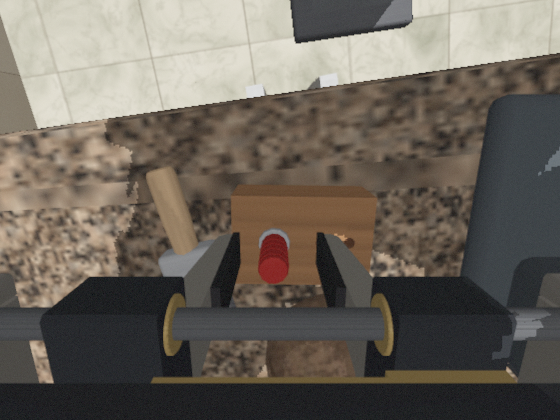

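The red grip sits between the fingers at (273,259), about 5 px left of the jaws' centre. I'll shift over, close and lift.

```bash
python3 -m jog '[[0,0,-3,0,0,0,0],[-1,0,0,0,0,0,0],[-1,0,0,0,0,0,0],[-1,0,0,0,0,0,0]]' 30; python3 -m jog '[[-1,0,0,-20,0,0,0],[-1,0,0,-40,0,0,0],[-1,0,0,-40,0,0,0],[-1,0,0,-20,0,0,0],[-1,0,0,0,0,0,0]]'
python3 - <<'E'
from h import *
c,d,K,C=cam("wrist"); np.savez("w3.npz",c=c,d=d,K=K,C=C); cv2.imwrite("pics/w3.png",c); print(blobs(c,(172,120,60),(6,255,255))[1])
s=r.sense();print(s,proj(K,C,s['tool_pos']))
E
```

```text
clock: 3.7
tool_pos: [478.9, -279.9, 63.9]
tool_rot: [0.0, 0.068, 0.998, -0.0]
ft_force: [0.1, 0.1, 0.7]
grip_width: 18.0
grip_force: 0.1
clock: 4.32
tool_pos: [479.6, -280.3, 185.0]
tool_rot: [0.001, 0.068, 0.998, -0.001]
ft_force: [-0.7, 0.1, -0.9]
grip_width: 15.3
grip_force: 30.0
[([277.9, 257.8], [263, 233, 30, 49, 1208])]
{'clock': 4.375, 'q': array([-5.31499323e-01,  2.96539880e-01,  1.83198073e+00, -2.17255113e-05,
        1.01225647e+00, -1.96554747e+00]), 'qvel': array([ 0.00028543,  0.02365912,  0.01975314, -0.00050915, -0.00502775,
        0.0010078 ]), 'tau': array([-1.99596402e-04, -5.43811762e+01, -3.17282081e+01, -3.81157792e-02,
        1.39085907e-01, -3.61810116e-04]), 'tool_pos': array([ 478.95109866, -279.85834766,  183.65982206]), 'tool_rot': array([ 3.60714775e-04,  6.83150822e-02,  9.97663712e-01, -1.90421111e-04]), 'ft_force': array([ 0.0588641 ,  0.09588607, -0.71625905]), 'wrist_torque': array([ 0.02035753,  0.03838557, -0.02403239]), 'grip_force': 29.999889135360718, 'grip_width': 15.420474726375526} [279.403294   257.77356164]
```

```bash
cat > look.py <<'E'
from h import *
import sys
c,d,K,C=cam("wrist"); n=sys.argv[1]; np.savez(n+".npz",c=c,d=d,K=K,C=C); cv2.imwrite(f"pics/{n}.png",c)
print([b for b in blobs(c,(15,90,80),(32,255,255),60)[1]]); s=r.sense(); print(s['tool_pos'],proj(K,C,[457,-58,156]),proj(K,C,[511,-62,208]))
E
python3 -m jog '[[-1,12.5,38.5,-11.5,0,0,0],[-1,12.5,38.5,-11.5,0,0,0],[-1,12.5,38.5,-11.5,0,0,0],[-1,12.5,38.5,-11.5,0,0,0],[-1,0,0,0,0,0,0]]'; python3 look.py v1
```

```text
clock: 5.0
tool_pos: [449.5, -118.5, 228.9]
tool_rot: [-0.001, 0.067, 0.998, 0.0]
ft_force: [0.1, -0.3, -1.0]
grip_width: 15.3
grip_force: 30.0
[([358.6, 217.4], [345, 204, 28, 27, 487]), ([360.1, 272.2], [341, 266, 42, 11, 311]), ([233.0, 323.9], [229, 294, 11, 62, 382]), ([322.9, 324.8], [316, 294, 12, 62, 395]), ([300.6, 378.1], [82, 370, 366, 13, 2699])]
[ 449.81690268 -119.57941025  228.68607482] [355.98504117 218.59509879] [375.21683069 319.88745906]
```

View pics/v1.png

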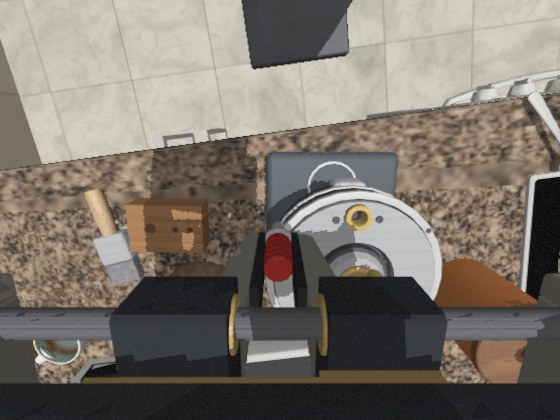

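The wrist view shows the bush at (359,217) on the ring, the held pin at (278,257), and the nut partly hidden at (360,272).

```bash
python3 -m jog '[[-1,22,-20,-10,0,0,0],[-1,0,0,0,0,0,0]]'; python3 look.py v2; python3 - <<'E'
from h import *
o=[]
def red(W):
    h=cv2.cvtColor(W["c"],cv2.COLOR_BGR2HSV);return h
for n in("v1","v2"):
    W=np.load(n+".npz");c=W["c"]
    m,b=blobs(c,(15,90,60),(32,255,255),60)
    p=[x for x in b if 180<x[0][1]<250 and x[0][0]>300][0]; x,y,w,h,_=p[1]
    s=m[y-2:y+h+2,x-2:x+w+2]; k=max(cv2.findContours(s,0,1)[0],key=len); e=cv2.fitEllipse(k); 
    sub=cv2.cvtColor(c[y-2:y+h+2,x-2:x+w+2],cv2.COLOR_BGR2GRAY)
    u,v=e[0][0]+x-2,e[0][1]+y-2; print(n,u,v,e[1]); o.append(ray(W["K"],W["C"],u,v)); print(plane(W["K"],W["C"],u,v,156))
    # bore hole: inner contour
    hs=[q for q in cv2.findContours(s,cv2.RETR_CCOMP,1)[0] if 4<len(q)]; print([(cv2.minEnclosingCircle(q)[0][0]+x-2,cv2.minEnclosingCircle(q)[0][1]+y-2,cv2.minEnclosingCircle(q)[1]) for q in hs])
    # depth on rim
    v_,u_=np.nonzero(s); P=np.array([pt(W["K"],W["C"],W["d"],a+x-2,b_+y-2) for a,b_ in zip(u_,v_)]); print("rim z",np.percentile(P[:,2],[10,50,90]))
    # pin grip
    mr=blobs(c,(172,120,40),(6,255,255))[1]; q=max(mr,key=lambda t:t[1][4]); print("pin",q)
print(tri(*o))
E
```

```text
clock: 5.3
tool_pos: [424.9, -138.5, 238.9]
tool_rot: [-0.001, 0.069, 0.998, -0.0]
ft_force: [1.1, 0.2, -0.7]
grip_width: 15.2
grip_force: 30.0
[([381.5, 237.9], [369, 226, 26, 25, 455]), ([21.7, 299.7], [17, 293, 11, 14, 68]), ([233.0, 324.0], [229, 294, 11, 62, 378]), ([322.9, 325.0], [316, 294, 12, 62, 386]), ([42.5, 359.5], [30, 340, 26, 40, 523]), ([299.7, 378.1], [82, 371, 365, 12, 2699])]
[ 425.55160075 -138.18596427  238.88210779] [379.21087683 239.25691418] [401.22968086 336.88893745]
v1 358.3942337036133 217.08613204956055 (25.251089096069336, 26.263675689697266)
[456.01740794 -56.04274907 156.        ]
[(358.5, 217.0, 13.537086486816406), (356.5, 214.5, 6.5193023681640625)]
rim z [149.42196682 156.42053407 157.52883737]
pin ([277.8, 257.5], [263, 233, 30, 49, 1206])
v2 381.35168075561523 237.72703456878662 (23.578935623168945, 24.966154098510742)
[455.88434627 -56.15886222 156.        ]
[(381.4393939971924, 237.62121200561523, 12.783974647521973), (379.30000019073486, 235.69999980926514, 5.4204325675964355)]
rim z [148.77031629 156.39870508 157.4578454 ]
pin ([277.8, 257.8], [263, 233, 31, 49, 1218])
(array([456.5593867 , -55.68112022, 154.45216943]), np.float64(0.005662096008070847))
```

```bash
python3 - <<'E'
from h import *
pos={"w3":[479.1,-279.9,184],"v1":[449.7,-119,228.8],"v2":[425.2,-138.4,238.9]}
a=np.deg2rad(82.15);ex=np.array([-np.sin(a),np.cos(a)]);ey=np.array([np.cos(a),np.sin(a)])
def rep(n,W,tp,bot=True):
    c=W["c"];m=blobs(c,(172,120,40),(6,255,255))[0];v,u=np.nonzero(m)
    P=np.array([pt(W["K"],W["C"],W["d"],i,j) for i,j in zip(u,v)])-tp
    zt=np.percentile(P[:,2],90);k=abs(P[:,2]-zt)<1.5; q=P[k].mean(0)
    e=plane(W["K"],W["C"],u.mean(),v.mean(),tp[2]-4)-tp
    print(n,"top z",zt.round(2),"n",k.sum(),"top disc tool xy",(q[:2]@ex).round(2),(q[:2]@ey).round(2),"centroid",(e[:2]@ex).round(2),(e[:2]@ey).round(2))
for n in pos: rep(n,np.load(n+".npz"),np.array(pos[n]))
w=np.load("w1.npz");rep("w1",w,np.array([459.7,-270.3,200.3]))
E
```

```text
w3 top z 12.52 n 578 top disc tool xy -0.03 -0.99 centroid -1.63 -0.85
v1 top z 11.66 n 573 top disc tool xy 1.19 -0.22 centroid -0.08 -0.05
v2 top z 11.67 n 575 top disc tool xy 1.0 -0.83 centroid -0.2 -0.67
w1 top z -122.9 n 155 top disc tool xy -19.47 -5.83 centroid 22.76 -3.58
```

```bash
python3 -m jog '[[-1,-9.7,43.3,0,0,0,0],[-1,-9.8,43.3,0,0,0,0],[-1,0,0,18,0,0,0],[-1,0,0,0,0,0,0]]'; python3 look.py v3;  python3 - <<'E'
from h import *
p=np.array([r.sense()['tool_pos'] for _ in range(1)]);print(p,r.sense()['q'])
W=np.load("v3.npz");c=W["c"];cv2.imwrite("pics/v3c.png",cv2.resize(c[190:320,200:360],None,fx=4,fy=4,interpolation=cv2.INTER_CUBIC))
E
```

```text
clock: 5.85
tool_pos: [456.4, -53.7, 219.9]
tool_rot: [-0.002, 0.068, 0.998, 0.0]
ft_force: [-1.3, 0.4, -1.0]
grip_width: 15.4
grip_force: 30.0
[([78.7, 218.4], [68, 208, 24, 20, 92]), ([111.5, 223.4], [92, 209, 37, 35, 425]), ([275.2, 219.2], [263, 210, 27, 23, 305]), ([94.6, 246.8], [73, 241, 45, 13, 182]), ([277.9, 293.5], [262, 278, 33, 30, 796]), ([232.8, 324.7], [229, 294, 11, 62, 398]), ([322.8, 325.1], [316, 294, 12, 62, 414]), ([266.4, 347.4], [257, 340, 23, 18, 291]), ([297.3, 378.0], [82, 370, 366, 13, 2786])]
[456.7841606  -54.14707204 220.68150062] [272.95844161 224.7648531 ] [277.56052657 331.51900249]
[[456.7841606  -54.14707204 220.68150062]] [-1.21229807e-01  1.06487666e-01  1.98287906e+00 -3.14133356e-05
  1.05432979e+00 -1.55513453e+00]
```

View pics/v3c.png

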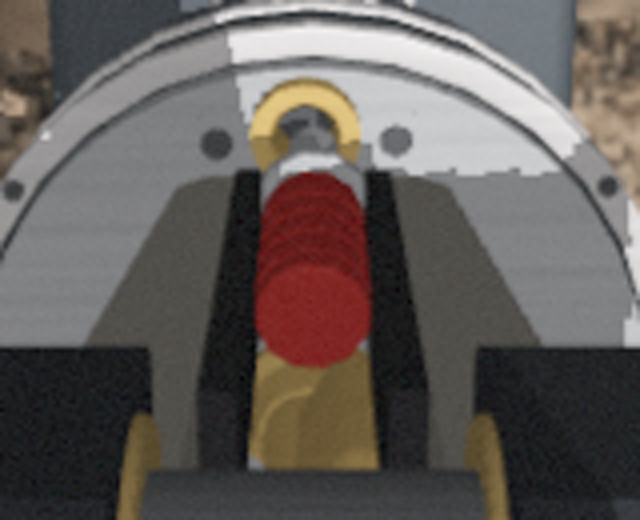

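The crop shows the pin tip right over the bush: the bush's brass rim is centred near (305,130), and the shank about 1 mm to its right. I'll shift by -1 mm and lower it gently.

```bash
python3 -m jog '[[-1,0,-1.2,4,0,0,0],[-1,0,0,5,0,0,0],[-1,0,0,0,0,0,0]]'; python3 -m jog '[[-1,0,0,3,0,0,0],[-1,0,0,3,0,0,0],[-1,0,0,0,0,0,0]]'
```

```text
clock: 6.28
tool_pos: [456.5, -55.6, 212.3]
tool_rot: [-0.0, 0.069, 0.998, 0.0]
ft_force: [-0.3, -1.3, -0.6]
grip_width: 15.2
grip_force: 30.0
clock: 6.65
tool_pos: [456.6, -55.3, 206.4]
tool_rot: [-0.0, 0.068, 0.998, 0.0]
ft_force: [-0.3, 0.9, -0.0]
grip_width: 15.5
grip_force: 30.0
```

```bash
python3 -m jog '[[-1,0,0,3,0,0,0],[-1,0,0,2,0,0,0],[-1,0,0,0,0,0,0]]'; python3 -m jog '[[-1,0,0,2,0,0,0],[-1,0,0,0,0,0,0]]';python3 -m jog '[[-1,0,0,1,0,0,0],[-1,0,0,0,0,0,0]]'
```

```text
clock: 7.02
tool_pos: [456.6, -55.3, 201.4]
tool_rot: [-0.0, 0.068, 0.998, -0.0]
ft_force: [-0.2, -0.5, 0.0]
grip_width: 15.0
grip_force: 30.0
clock: 7.28
tool_pos: [456.7, -55.3, 199.5]
tool_rot: [-0.0, 0.068, 0.998, -0.0]
ft_force: [0.7, -0.4, 0.3]
grip_width: 15.0
grip_force: 30.0
clock: 7.52
tool_pos: [456.8, -55.3, 198.5]
tool_rot: [-0.0, 0.068, 0.998, -0.0]
ft_force: [0.4, 0.0, -0.6]
grip_width: 15.0
grip_force: 30.0
```

```bash
python3 -m jog '[[-1,0,0,1,0,0,0],[-1,0,0,0,0,0,0]]'; python3 -m jog '[[-1,0,0,0.5,0,0,0],[-1,0,0,0,0,0,0]]'; python3 -m jog '[[-1,0,0,0.5,0,0,0],[-1,0,0,0,0,0,0]]'
```

```text
clock: 7.78
tool_pos: [456.8, -55.3, 197.5]
tool_rot: [-0.0, 0.068, 0.998, -0.0]
ft_force: [-0.4, 0.8, 0.4]
grip_width: 15.2
grip_force: 30.0
clock: 8.02
tool_pos: [456.8, -55.3, 197.0]
tool_rot: [-0.0, 0.068, 0.998, -0.0]
ft_force: [-0.6, -0.6, 0.3]
grip_width: 15.0
grip_force: 30.0
clock: 8.28
tool_pos: [456.8, -55.3, 196.6]
tool_rot: [0.0, 0.068, 0.998, -0.0]
ft_force: [-0.5, -0.7, -0.2]
grip_width: 15.4
grip_force: 30.0
```

```bash
for i in 1 2 3; do python3 -m jog '[[-1,0,0,0.6,0,0,0],[-1,0,0,0,0,0,0]]' | egrep 'pos|ft_'; done
```

```text
tool_pos: [457.0, -55.4, 196.4]
ft_force: [-1.5, 0.6, 4.6]
tool_pos: [457.3, -55.4, 196.3]
ft_force: [-2.1, 0.2, 9.8]
tool_pos: [457.5, -55.4, 196.1]
ft_force: [-3.9, 0.5, 14.8]
```

Contact with the carrier came at TCP 196.5. I'll ease back to about 5 N and feel anticlockwise.

```bash
python3 -m jog '[[-1,0,0,-1.2,0,0,0],[-1,0,0,0,0,0,0]]' | egrep 'pos|ft_'; python3 -m jog '[[-1,0,-1.4,0,0,0,-0.025],[-1,0,-1.4,0,0,0,-0.025],[-1,0,0,0,0,0,0]]'| egrep 'pos|ft_'
```

```text
tool_pos: [457.1, -55.4, 196.4]
ft_force: [-1.1, 0.0, 7.0]
tool_pos: [457.0, -57.4, 196.4]
ft_force: [0.3, 4.6, 6.7]
```

```bash
for i in 1; do python3 -m jog '[[-1,0,-1.4,-0.2,0,0,-0.025],[-1,0,-1.4,0,0,0,-0.025],[-1,0,0,0,0,0,0]]'| egrep 'pos|ft_'; python3 -m jog '[[-1,0,-1.4,0,0,0,-0.025],[-1,0,-1.4,0,0,0,-0.025],[-1,0,0,0,0,0,0]]'| egrep 'pos|ft_'; python3 -m jog '[[-1,0,-1.4,0,0,0,-0.025],[-1,0,0,0,0,0,0]]'| egrep 'pos|ft_'; done
```

```text
tool_pos: [456.6, -60.3, 196.4]
ft_force: [-0.0, 5.0, 4.9]
tool_pos: [456.4, -63.5, 196.3]
ft_force: [0.9, 5.6, 5.2]
tool_pos: [456.2, -65.3, 196.1]
ft_force: [0.1, 3.3, 4.2]
```

```bash
for i in 1; do python3 -m jog '[[-1,0,-0.8,0,0,0,-0.015],[-1,0,0,0,0,0,0]]'| egrep 'pos|ft_'; python3 -m jog '[[-1,0,-0.8,0,0,0,-0.015],[-1,0,0,0,0,0,0]]'| egrep 'pos|ft_';python3 -m jog '[[-1,0,-0.8,0,0,0,-0.015],[-1,0,0,0,0,0,0]]'| egrep 'pos|ft_'; done; python3 -c "
from h import *
print(r.sense()['wrist_torque'])"
```

```text
tool_pos: [456.0, -66.1, 195.9]
ft_force: [1.6, 2.0, 1.5]
tool_pos: [456.0, -66.8, 196.0]
ft_force: [1.3, 1.4, -0.2]
tool_pos: [456.1, -67.5, 196.0]
ft_force: [0.1, 2.3, -1.6]
[ 0.46447386 -0.1609627   0.01448601]
```

The vertical force has fallen to nothing, so the tip is over a hole. I'll press down gently.

```bash
python3 -m jog '[[-1,0,0,0.8,0,0,0],[-1,0,0,0,0,0,0]]'| egrep 'pos|ft_'; python3 -m jog '[[-1,0,0,0.8,0,0,0],[-1,0,0,0,0,0,0]]'| egrep 'pos|ft_'
```

```text
tool_pos: [456.2, -67.5, 195.3]
ft_force: [-0.6, 1.4, -0.9]
tool_pos: [456.3, -67.5, 194.5]
ft_force: [0.4, 1.6, -0.7]
```

```bash
python3 -m jog '[[-1,0,0,1.5,0,0,0],[-1,0,0,0,0,0,0]]'| egrep 'pos|ft_'; python3 -m jog '[[-1,0,0,1.5,0,0,0],[-1,0,0,1,0,0,0],[-1,0,0,0,0,0,0]]'| egrep 'pos|ft_'; python3 -m jog '[[-1,0,0,1.5,0,0,0],[-1,0,0,1,0,0,0],[-1,0,0,0,0,0,0]]'| egrep 'pos|ft_'
```

```text
tool_pos: [456.3, -67.5, 193.0]
ft_force: [0.8, 1.6, -1.1]
tool_pos: [456.3, -67.5, 190.5]
ft_force: [-0.0, 1.4, -1.0]
tool_pos: [456.3, -67.5, 188.0]
ft_force: [-0.2, 2.3, -1.6]
```

```bash
python3 -m jog '[[-1,0,0,1,0,0,0],[-1,0,0,0,0,0,0]]'| egrep 'pos|ft_'; python3 -m jog '[[-1,0,0,0.7,0,0,0],[-1,0,0,0,0,0,0]]'| egrep 'pos|ft_'; python3 -m jog '[[-1,0,0,0.7,0,0,0],[-1,0,0,0,0,0,0]]'| egrep 'pos|ft_'
```

```text
tool_pos: [456.3, -67.5, 187.0]
ft_force: [-0.1, 1.4, -0.2]
tool_pos: [456.3, -67.5, 186.4]
ft_force: [-0.4, 2.0, 0.1]
tool_pos: [456.3, -67.5, 185.7]
ft_force: [0.3, 2.1, 0.3]
```

```bash
python3 -m jog '[[-1,0,0,0.6,0,0,0],[-1,0,0,0,0,0,0]]'| egrep 'pos|ft_'
```

```text
tool_pos: [456.4, -67.5, 185.5]
ft_force: [-1.3, 1.5, 5.7]
```

The pin is home: the collar seated at TCP 185.5, which is 11 mm below first contact. I'll release it and measure the nut.

```bash
python3 -m jog '[[0,0,0,-0.4,0,0,0],[0,0,0,0,0,0,0],[0,0,0,0,0,0,0]]'; python3 -m jog '[[0,0,0,-20,0,0,0],[0,0,0,-30,0,0,0],[0,0,0,-40,0,0,0],[0,25,0,0,0,0,0],[0,0,0,0,0,0,0]]'; python3 look.py n1; python3 - <<'E'
from h import *
T=np.load("top0.npz");S=np.load("scene0.npz")
D=T["d"];v,u=np.mgrid[80:190:2,195:300:3]
P=np.array([pt(T["K"],T["C"],D,a,b) for a,b in zip(u.ravel(),v.ravel()) if D[b,a]>0])
k=P[:,2]>215
print("tall things min x",P[k][:,0].min(), P[k][np.argsort(P[k][:,0])[:6]].round())
c,d,K,C=cam("top"); print("red",blobs(c,(172,120,60),(6,255,255))[1])
E
```

```text
clock: 14.28
tool_pos: [456.2, -67.6, 185.4]
tool_rot: [-0.0, -0.042, 0.999, -0.0]
ft_force: [-0.6, -0.1, 0.9]
grip_width: 43.1
grip_force: 0.0
clock: 14.9
tool_pos: [430.5, -69.7, 275.7]
tool_rot: [0.0, -0.041, 0.999, -0.0]
ft_force: [0.7, 0.5, -0.4]
grip_width: 45.8
grip_force: 0.0
[([110.6, 183.5], [101, 177, 20, 14, 82]), ([127.8, 214.7], [116, 202, 22, 25, 125]), ([513.6, 252.4], [506, 244, 15, 17, 68]), ([281.0, 289.8], [262, 270, 38, 38, 1155]), ([171.5, 324.2], [163, 294, 22, 62, 656]), ([384.4, 324.8], [371, 294, 23, 62, 664]), ([368.6, 378.1], [151, 371, 365, 12, 2710])]
[431.30048596 -69.62651471 275.50938025] [288.0565603  231.57752484] [279.58950162 313.29743992]
tall things min x 662.3393610879782 [[662. -22. 267.]
 [663.  -2. 264.]
 [663.  -5. 281.]
 [663. -18. 282.]
 [663. -11. 281.]
 [663. -98. 264.]]
red []
```

View pics/n1.png

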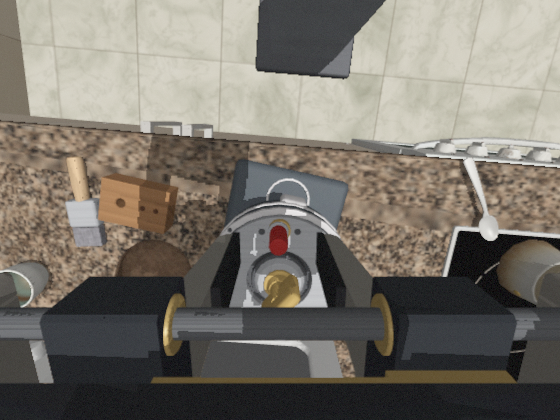

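The pin stands in the bush at (279,240), and the wing nut at (281,290) is partly cut off by the gripper. I'll back off for a full view.

```bash
cat > nut.py <<'E'
from h import *
import sys
n=sys.argv[1]
c,d,K,C=cam("wrist"); np.savez(n+".npz",c=c,d=d,K=K,C=C); cv2.imwrite(f"pics/{n}.png",c)
m=blobs(c,(12,70,40),(35,255,255))[0]; m=cv2.dilate(m,np.ones((3,3)));v,u=np.nonzero(m*(d>0))
P=np.array([pt(K,C,d,a,b) for a,b in zip(u,v)])
k=(np.hypot(P[:,0]-511,P[:,1]+62)<35)&(P[:,2]>190)&(P[:,2]<214); zt=np.percentile(P[k,2],85); print("n",k.sum(),"top z",zt)
k&=abs(P[:,2]-zt)<3
b=cv2.minAreaRect(P[k][:,:2].astype(np.float32)); box=cv2.boxPoints(b); e=[box[1]-box[0],box[2]-box[1]]; L=max(e,key=np.linalg.norm)
print("centre",b[0],"size",b[1],"long angle deg",np.degrees(np.arctan2(L[1],L[0]))%180, "umax,vmax",u[k].max() if 0 else P[k].mean(0))
q=cv2.fitLine(P[k][:,:2].astype(np.float32),2,0,.01,.01).ravel(); print("line angle",np.degrees(np.arctan2(q[1],q[0]))%180)
s=r.sense(); print(s['tool_pos'],s['q'])
mr=blobs(c,(172,120,40),(6,255,255))[0];v,u=np.nonzero(mr);R_=np.array([pt(K,C,d,a,b) for a,b in zip(u,v)]);z=np.percentile(R_[:,2],85);print("pin top",R_[abs(R_[:,2]-z)<1.5].mean(0))
E
python3 -m jog '[[0,45,0,0,0,0,0],[0,0,0,0,0,0,0]]'; python3 nut.py n2
```

```text
clock: 15.25
tool_pos: [385.0, -73.3, 274.8]
tool_rot: [-0.001, -0.041, 0.999, 0.0]
ft_force: [0.4, -0.8, 0.5]
grip_width: 46.1
grip_force: 0.0
n 848 top z 208.6774664376558
centre (511.702392578125, -62.520057678222656) size (11.177433013916016, 44.81541442871094) long angle deg 144.73389 umax,vmax [510.50098927 -62.45470581 207.9549926 ]
line angle 143.29585
[386.54174776 -73.33232052 275.26792849] [-1.91340391e-01 -7.22403909e-02  2.03514868e+00  5.23175357e-05
  1.17866070e+00 -1.84490900e+00]
pin top [455.49164751 -68.01482352 196.83663631]
```

```bash
python3 -m jog '[[0,0,0,0,0,0,0.178],[0,0,0,0,0,0,0.178],[0,0,0,0,0,0,0.178],[0,0,0,0,0,0,0.176],[0,-31.8,27.6,0,0,0,0]]'; python3 -m jog '[[0,-31.8,27.6,0,0,0,0],[0,-31.8,27.6,0,0,0,0],[0,0,0,0,0,0,0]]'; python3 -c "
from h import *
s=r.sense();print(s['tool_pos'],s['q'],np.degrees(s['q'][0]-s['q'][5]))"
```

```text
clock: 15.92
tool_pos: [429.0, -69.7, 275.5]
tool_rot: [0.0, 0.31, 0.951, -0.0]
ft_force: [2.1, -0.3, 0.9]
grip_width: 45.8
grip_force: 0.0
clock: 16.3
tool_pos: [515.8, -61.8, 274.6]
tool_rot: [0.0, 0.308, 0.951, 0.0]
ft_force: [-1.8, -0.2, 0.8]
grip_width: 45.9
grip_force: 0.0
[515.7572556  -61.82935313 274.60964795] [-1.22309735e-01  1.46146376e-01  1.80776995e+00  1.81127875e-04
  1.18732340e+00 -1.06722825e+00] 54.13984285293484
```

```bash
python3 -m jog '[[0,3,-2.8,15,0,0,0],[0,0,0,20,0,0,0],[0,0,0,0,0,0,0]]'; python3 -m jog '[[0,0,0,24,0,0,0],[0,0,0,24,0,0,0],[0,0,0,0,0,0,0]]'; python3 look.py n3
```

```text
clock: 16.68
tool_pos: [506.1, -62.6, 238.6]
tool_rot: [-0.002, 0.308, 0.951, -0.0]
ft_force: [-0.3, -0.1, 0.4]
grip_width: 46.1
grip_force: 0.0
clock: 17.05
tool_pos: [506.8, -62.7, 191.6]
tool_rot: [-0.001, 0.308, 0.951, -0.0]
ft_force: [0.0, 0.2, 0.6]
grip_width: 45.8
grip_force: 0.0
[([236.2, 171.6], [220, 163, 25, 29, 139]), ([284.7, 257.9], [261, 218, 47, 90, 2654]), ([124.6, 261.1], [113, 246, 22, 30, 116]), ([98.7, 266.0], [79, 256, 39, 23, 161]), ([171.2, 325.0], [163, 294, 22, 62, 673]), ([384.3, 324.7], [371, 294, 23, 62, 658]), ([367.4, 378.1], [151, 371, 366, 12, 2722])]
[507.73824239 -62.75896019 192.7330418 ] [238.30896215 172.24133241] [285.05810299 279.23804388]
```

View pics/n3.png

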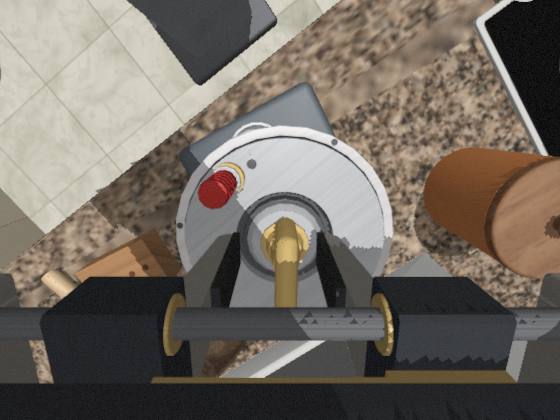

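The nut's wing lies between the pads at u≈286 against the jaw centre at 278, and the pin stays upright at (218,188). I'll shift over and close on the nut.

```bash
python3 -m jog '[[0,-3.3,2.8,0,0,0,0],[0,0,0,0,0,0,0],[-1,0,0,0,0,0,0],[-1,0,0,0,0,0,0],[-1,0,0,0,0,0,0]]' 60; python3 -m jog '[[-1,0,0,0,0,0,0],[-1,0,0,0,0,0,0]]'; python3 -c "
from h import *
s=r.sense();print(s['wrist_torque'],np.degrees(s['q'][0]-s['q'][5]))"
```

```text
clock: 17.73
tool_pos: [512.6, -62.4, 192.5]
tool_rot: [-0.0, 0.308, 0.951, -0.0]
ft_force: [0.7, 0.3, 0.5]
grip_width: 17.8
grip_force: 0.0
clock: 17.98
tool_pos: [512.9, -61.9, 192.5]
tool_rot: [0.0, 0.309, 0.951, 0.0]
ft_force: [2.4, 4.0, -0.9]
grip_width: 11.7
grip_force: 60.0
[ 0.59093403 -0.24368166 -0.27957125] 54.09030602017491
```

```bash
cat > st.py <<'E'
from h import *
s=r.sense();print(s['clock'].__round__(2),'tz',round(float(s['wrist_torque'][2]),2),'f',s['ft_force'].round(1),'yaw',round(float(s['q'][0]-s['q'][5]),3),s['tool_pos'].round(1))
E
python3 -m jog '[[-1,0,0,0,0,0,-0.025],[-1,0,0,0,0,0,0]]'>/dev/null; python3 st.py
python3 -m jog '[[-1,0,0,0,0,0,-0.025],[-1,0,0,0,0,0,0]]'>/dev/null; python3 st.py
python3 -m jog '[[-1,0,0,0,0,0,-0.03],[-1,0,0,0,0,0,0]]'>/dev/null; python3 st.py
python3 -m jog '[[-1,0,0,0,0,0,-0.03],[-1,0,0,0,0,0,0]]'>/dev/null; python3 st.py
python3 -m jog '[[-1,0,0,0,0,0,-0.03],[-1,0,0,0,0,0,0]]'>/dev/null; python3 st.py
```

```text
18.23 tz -0.33 f [ 2.1  5.5 -1.3] yaw 0.97 [512.9 -61.9 192.5]
18.48 tz -0.54 f [ 2.3  4.4 -1. ] yaw 0.995 [512.9 -61.9 192.5]
18.73 tz -0.58 f [ 2.8  4.9 -0.9] yaw 1.025 [512.9 -61.9 192.5]
18.98 tz -0.53 f [ 1.6  5.6 -0.8] yaw 1.055 [512.9 -61.9 192.5]
19.23 tz -0.56 f [ 2.5  6.  -0.8] yaw 1.085 [512.9 -61.9 192.5]
```

```bash
cat > pn.py <<'E'
from h import *
import runpy
runpy.run_path("st.py")
c,d,K,C=cam("wrist"); s=r.sense()
b=max(blobs(c,(172,120,40),(6,255,255),60)[1],key=lambda t:t[1][4])
v,u=np.nonzero(blobs(c,(172,120,40),(6,255,255))[0]); P=np.array([pt(K,C,d,a,b_) for a,b_ in zip(u,v)]); z=np.percentile(P[:,2],80);k=abs(P[:,2]-z)<1.5
p=P[k].mean(0);print("pin top",p.round(1),"ring ang",round(float(np.arctan2(-(p[1]+62.3),-(p[0]-511.5))),3))
c=cam("scene")[0]; print([x[0] for x in blobs(c,(172,120,60),(6,255,255),20)[1] if 220<x[0][0]<300])
E
python3 pn.py; python3 -m jog '[[-1,0,0,0,0,0,-0.03],[-1,0,0,0,0,0,-0.03],[-1,0,0,0,0,0,0]]'>/dev/null; python3 pn.py;python3 -m jog '[[-1,0,0,0,0,0,-0.03],[-1,0,0,0,0,0,-0.03],[-1,0,0,0,0,0,0]]'>/dev/null; python3 pn.py
```

```text
19.23 tz -0.56 f [ 2.5  6.  -0.8] yaw 1.085 [512.9 -61.9 192.5]
pin top [456.3 -68.4 196.7] ring ang 0.11
[[273.3, 214.0]]
19.7 tz -0.56 f [ 1.8  5.7 -1.5] yaw 1.145 [512.9 -61.9 192.5]
pin top [456.2 -68.4 196.8] ring ang 0.11
[[273.4, 214.1]]
20.18 tz -0.52 f [ 2.5  5.4 -1.3] yaw 1.205 [513.  -61.9 192.5]
pin top [456.3 -68.5 196.9] ring ang 0.112
[[273.3, 214.1]]
```

The pin and ring are standing still at about 0.55 N m, so the ring is on its stop and the nut has been slackening since a yaw of about 0.99. I'll turn it 0.57 rad further.

```bash
python3 -m jog '[[-1,0,0,0,0,0,-0.06],[-1,0,0,0,0,0,-0.06],[-1,0,0,0,0,0,-0.06],[-1,0,0,0,0,0,-0.06],[-1,0,0,0,0,0,0]]'>/dev/null; python3 pn.py;python3 -m jog '[[-1,0,0,0,0,0,-0.07],[-1,0,0,0,0,0,-0.07],[-1,0,0,0,0,0,-0.07],[-1,0,0,0,0,0,-0.07],[-1,0,0,0,0,0,-0.05]]'>/dev/null; python3 -m jog '[[-1,0,0,0,0,0,0]]'>/dev/null; python3 pn.py
```

```text
20.9 tz -0.42 f [ 3.2  5.9 -2.4] yaw 1.446 [512.9 -61.8 192.5]
pin top [456.2 -68.8 196.8] ring ang 0.117
[[273.4, 214.1]]
21.75 tz -0.46 f [ 2.4  6.8 -0.6] yaw 1.776 [512.9 -61.7 192.5]
pin top [456.2 -68.9 196.9] ring ang 0.119
[[273.4, 214.0]]
```

```bash
python3 -m jog '[[0,0,0,0,0,0,0],[0,0,0,0,0,0,0],[0,0,0,-15,0,0,0],[0,0,0,-30,0,0,0],[0,0,0,-40,0,0,0]]'; python3 -m jog '[[0,62,0,0,0,0,0],[0,62,0,0,0,0,0],[0,0,0,0,0,0,0]]' ; python3 nut.py n4
```

```text
clock: 22.48
tool_pos: [512.1, -62.5, 278.8]
tool_rot: [-0.001, -0.101, 0.995, -0.0]
ft_force: [0.3, 0.2, 0.8]
grip_width: 46.1
grip_force: 0.0
clock: 22.85
tool_pos: [387.7, -87.8, 278.4]
tool_rot: [-0.0, -0.101, 0.995, -0.0]
ft_force: [0.7, 0.1, 0.1]
grip_width: 46.1
grip_force: 0.0
n 464 top z 209.11978199246013
centre (514.0989990234375, -62.27444076538086) size (40.89403533935547, 10.661493301391602) long angle deg 11.77589 umax,vmax [513.13788631 -62.35518531 208.28764661]
line angle 11.050522
[390.16967616 -87.82171602 278.76290983] [-2.24933448e-01 -6.52222671e-02  2.02073295e+00 -2.69228896e-04
  1.18391920e+00 -1.99762250e+00]
pin top [455.6533497  -69.14854048 196.98438686]
```

View pics/n4.png

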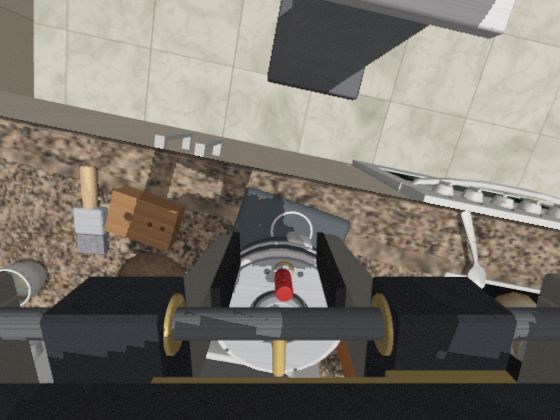

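The pin still stands home in the bush at (283,280). The wing has gone from 144° to 191°, about 0.8 rad of slackening after the play. The robot is clear, so I'm handing in.

```bash
python3 -c "
from station import r
print(r.job_done())"
```

```text
the job is handed in; nothing more can be done
None
```

The locking pin is fully home in a locking hole and released, and the wing nut was then slackened about an eighth of a turn (roughly 0.79 rad after the play), with the pin left in place; while first feeling for the carrier the pin was briefly pressed to about 15 N, over the 10 N drag limit, before I eased off, and the job was handed in at about 23 s.

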